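Screw the knob handle into the walking stick

TASK

Fit the dark red knob handle from the drilled block onto the walking stick that leans in the vise: lower its long stud down the stick's bore, find the thread at the bottom by feel and start it square, gently, without forcing it, then screw it in clockwise until its brass collar is fully down on the stick's brass mouth and hand-tight, and let go. Leave the other two handles, the engraving pen and the wax tin where they are.

Things in the scene. Friction and masses are not known exactly. Their poses are not given: they have to be found in the camera images.
- knob: dark red round knob handle, 0.12 kg +-25%; z along its axis, away from the stud. Origin: centre of its brass collar's flat underside. Above: collar 30 mm across to 5 mm, neck 27 mm to 16 mm, straight grip 42 mm across from 17 to 42 mm, dome to 53 mm. Below: steel stud (see stud_tip). Starts upright in a hole of the block, collar on the block's top, stud hanging free
- stud_tip (a point): round end of the knob's steel stud, on its axis, 61 mm below the collar's underside. The stud is a plain 10 mm rod; its last 12 mm carry two opposite raised right-hand thread ridges, 2.8 mm thick, 13.4 mm across over them, lead 12 mm a turn
- well_mouth (a point): centre of the flat brass rim, 33 mm across, on top of the stick, where the knob's collar must sit; z is the stick's axis, out of the bore, leaning 0.16 rad from vertical along the vise jaws. A countersink narrows from 23 mm to the 15 mm bore within 4 mm. Bore 64 mm deep. The stud has 1 mm of play all round at its ridges, 2.5 mm at the mouth: let go on the thread it leans up to 5 degrees
- thread_start (a point): on the stick's axis 48 mm below the mouth: about the top of the glued-in brass insert, which sits up to 2 mm higher or lower and at any angle (both hidden). Its two opposite ridges (10.8 mm inside, right-hand, lead 12 mm, ends cut square) fit the stud. On them the collar stands 4 to 14 mm off the rim; 0.3 to 1.2 turns clockwise under 2 to 5 N bring it home. Unloaded or 2 degrees askew it can jam
- stick: top section of a walking stick, dark red wood, 27 mm thick, gripped in the vise and fixed; origin at the centre of its foot, z along its axis, the mouth 215 mm up it
- vise: blue bench vise bolted down, holding the stick; origin under the centre of its round base; jaws 110 mm wide along its y, closing along its x, top at 125 mm; it covers x from -95 to +93 mm and y from -74 to +56 mm; only the stick stands higher
- rack: drilled hardwood block 75 x 215 x 78 mm, fixed; origin under its centre; three 18 mm holes, 68 mm deep, in a row along its y at -66, 0 and +66 mm, each with a handle standing in it
- beech_handle: pale ball handle of the same build, ball 42 mm across, top at 50 mm above its collar's underside (its origin), in another hole; to be left alone
- black_handle: black mushroom handle of the same build, 38 mm across, top at 50 mm above its collar's underside (its origin), in another hole; to be left alone
- engraver: green cordless engraving pen, 150 mm long, 25 mm thick, lying along its x on the bench beyond the vise; origin under its middle; to be left alone
- wax_tin: round flat yellow and brass tin, 66 mm across, 27 mm high, on the bench; origin under its centre; to be left alone
Things that resemble listed ones, but are neither listed nor needed, are in the scene too. Of the things like the knob, leave any that is blue or pink; of the rest the smaller one is meant.

How it is judged:
By the outcome, as a careful person would: the job done as asked, in the order asked, and still so for the second after the job is handed in, with the robot touching nothing.
It also fails if it takes over 72 s, if anything falls off the work surface, if the arm or the gripper's body presses on something with over 40 N, if the wrist force passes 120 N, or if a joint passes its speed limit or range.

ROBOT

A 6-joint arm with a two-finger parallel gripper is mounted at the origin on the work surface. World frame = base frame: x ahead of the robot, y to its left, z up, the work surface at z = 0. Lengths are in m, angles in rad, forces in N, time in s.
With the tool pointing down it reaches from about 0.3 to 0.95 m from the base axis. Payload 3.1 kg.
Tool frame: the origin (TCP) lies midway between the tips of the shut fingers; the grasp point (between the pads) lies 19 mm behind it (arm.pinch_z is the distance from the TCP to the grasp point, in m); z points along the fingers, y is the line along which they close (so a half turn about z gives the same grasp; the last joint's range is limited). The gripper opens to 85 mm and grips with 20 to 120 N. Pads are 22 mm wide; open, the fingers measure 114 mm over their backs; the gripper's body (76 mm by 85 mm) begins 54 mm behind the grasp point. The pads swing forward as they close: fully open they stand 13 mm farther back than shut.
Start: joints at [1.159, 0.308, 1.634, -0, 1.2, -0.07], TCP at [0.21, 0.589, 0.231] pointing down, gripper open.
Joint ranges: [-3.06, 3.06], [-0.79, 1.96], [0.05, 2.63], [-1.19, 4.34], [0.05, 2.64], [-2.94, 2.94]. Speed limits (rad/s): [2.79, 2.79, 3.14, 3.14, 3.14, 3.14].

INTERFACE

Orientations are given as a rotation vector (axis times angle).
In Python, from station import arm gives the robot as it stands.
- The arm moves only by the tool send_rows, never from a script. Its argument "plan" is one flat list of numbers, 7 for each row, row after row: the finger opening in m, from 0 to 0.0854, then the shift along the tool's x, y, z in m, then the turn, a rotation vector about the tool's x, y, z in rad. In form: [fingers, tx, ty, tz, wx, wy, wz, fingers, tx, ty, tz, wx, wy, wz, ...]. A call has 1 to 12 rows; each row shifts and turns the commanded pose from where the row before left it, along the tool's axes as they then stand; what a row does not reach is not made up. A row lasts 1/12 s, in which the tool goes at most 41.7 mm and 7.16 degrees, less where a joint would pass 70% of its speed; a pose out of reach is approached as far as the arm can. A call with a gripper value outside its range is refused whole. The fingers move at their own pace and stop on an object; the grip force is fixed at half the most. Time passes only in rows, so rows that do not move let the fingers close. It gives the time, the measured TCP pose, the force, the opening and the grip force at its end, in the units of the state.
- arm.observe(): the state, without advancing time (a new reading comes with each control period).
- arm.grab_frame(name): name is "scene" or "top" or "wrist"; returns a dict with "pixels" (400x640x3 uint8, red, green, blue), "fx", "fy", "cx", "cy" (pixels), "extrinsics" (4x4, takes a point from camera to world coordinates); the wrist camera has in their place "hand_eye" (4x4, takes a point from camera to tool coordinates, whose origin is the TCP and whose axes are the flange's). Camera axes: x right, y down, z forward; pixel columns grow to the right and rows downward; lengths in m; the calibration is good to about 2 mm. The wrist camera is an equidistant fisheye: a pixel r from the principal point sees the ray r / f radians off the axis. A picture is of the moment at which its call begins: read the wrist's pose just before it. There is no depth.
- arm.job_done(): hands the job in; it is judged then, once.
The state is a dict: "time": time; "qpos": joint angles; "joint_vel": joint speeds; "effort": joint torques, N m; "tool_pos": TCP position; "tcp_rot": TCP orientation; "contact_force": force on the tool from outside, world axes, zero at the start; "torque": the same for the moment, N m; "grip_width": finger opening in m; "gripper_force": force on a finger pad.
Only numpy, scipy, OpenCV 4.12 (cv2) and the standard library are available. Lean on these libraries where they do the work, as an engineer would, in place of code of your own. Each camera call takes 0.05 s, during which the arm holds its last target. There are 200 camera calls.

## Working session

There is one attempt and no reset: what is moved stays moved. The work goes in short steps, Python scripts to look and compute and a tool call to move; the robot and the scene stay as the last step left them, time stands still between calls to the robot, and variables do not carry over. Pictures are saved under pics/ and viewed, at most 10 in all, crops included, and the job is handed in when it is done.

Besides the shell and the picture viewer there is one more tool, called after "Emit:" as name(argument=value, ...) on one line, values as JSON. send_rows: Moves the arm, as the interface text tells. Its arguments: {"type":"object","properties":{"plan":{"type":"array"}},"required":["plan"]}

```bash
mkdir -p pics; ls
cat > h.py <<'E'
import numpy as np, cv2
from scipy.spatial.transform import Rotation as R
from station import arm
def snap(n,f):
    s=arm.observe(); d=arm.grab_frame(n); cv2.imwrite(f'pics/{f}.png',cv2.cvtColor(d['pixels'],cv2.COLOR_RGB2BGR))
    np.savez(f'pics/{f}.npz',**{k:v for k,v in d.items()},tp=s['tool_pos'],tr=s['tcp_rot']); return d
def ray(d,u,v):
    if 'hand_eye' in d:
        x=(u-d['cx'])/d['fx'];y=(v-d['cy'])/d['fy'];r=np.hypot(x,y)+1e-12
        c=np.array([x/r*np.sin(r),y/r*np.sin(r),np.cos(r)])
        T=np.eye(4);T[:3,:3]=R.from_rotvec(d['tr']).as_matrix();T[:3,3]=d['tp'];E=T@d['hand_eye']
    else:
        c=np.array([(u-d['cx'])/d['fx'],(v-d['cy'])/d['fy'],1]);E=d['extrinsics']
    w=E[:3,:3]@c; return E[:3,3],w/np.linalg.norm(w)
def plane(d,u,v,z):
    o,w=ray(d,u,v); return o+w*(z-o[2])/w[2]
def tri(*rs):
    A=sum(np.eye(3)-np.outer(w,w) for o,w in rs);b=sum((np.eye(3)-np.outer(w,w))@o for o,w in rs)
    p=np.linalg.solve(A,b);return p,[np.linalg.norm(np.cross(p-o,w)) for o,w in rs]
def proj(d,p):
    E=d['extrinsics'];c=E[:3,:3].T@(np.array(p)-E[:3,3]);return d['fx']*c[0]/c[2]+d['cx'],d['fy']*c[1]/c[2]+d['cy']
def load(f): return dict(np.load(f'pics/{f}.npz'))
E
python3 - <<'E'
from h import *
print(arm.observe(),arm.pinch_z)
for n in('scene','top','wrist'):
    d=snap(n,n+'0')
    if n!='wrist': print(n,d['fx'],d['extrinsics'].round(3).tolist())
    else: print(d['fx'],d['hand_eye'].round(3).tolist())
a=[cv2.imread(f'pics/{n}0.png') for n in('scene','top')]
cv2.imwrite('pics/both.png',cv2.resize(np.vstack(a),(480,600)))
E
```

```text
pics
{'time': 0.0, 'qpos': array([ 1.15931762e+00,  3.08998300e-01,  1.63516478e+00,  1.80816081e-05,
        1.19965101e+00, -6.97201926e-02]), 'joint_vel': array([-1.03684083e-03, -7.25567307e-05, -1.51775430e-03, -1.05696603e-05,
        3.13308657e-04,  1.24531220e-03]), 'effort': array([-5.82671764e-04, -4.15264750e+01, -2.76660043e+01, -3.08125473e-04,
        1.03501609e-02,  2.69129593e-06]), 'tool_pos': array([0.20918   , 0.58811432, 0.23006158]), 'tcp_rot': array([-0.53414134, -3.09529604,  0.00338202]), 'contact_force': array([ 0.23580746, -0.29148769, -0.9053321 ]), 'torque': array([ 0.07778508, -0.02452276,  0.02139063]), 'gripper_force': 0.0, 'grip_width': 0.08546737888751377} 0.0187
scene 422.23560094752014 [[0.039, 0.576, -0.817, 1.356], [0.999, -0.026, 0.029, 0.057], [-0.005, -0.817, -0.576, 0.702], [0.0, 0.0, 0.0, 1.0]]
top 475.31841265547746 [[-0.022, -0.993, 0.118, 0.468], [-1.0, 0.021, -0.01, 0.115], [0.007, -0.118, -0.993, 1.229], [0.0, 0.0, 0.0, 1.0]]
309.70691628693146 [[0.002, -0.96, -0.278, 0.071], [1.0, 0.002, 0.0, -0.001], [0.0, -0.278, 0.96, -0.143], [0.0, 0.0, 0.0, 1.0]]
```

View pics/scene0.png

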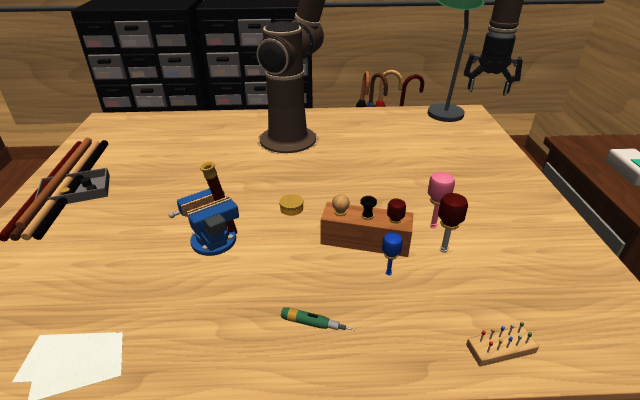

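View pics/top0.png

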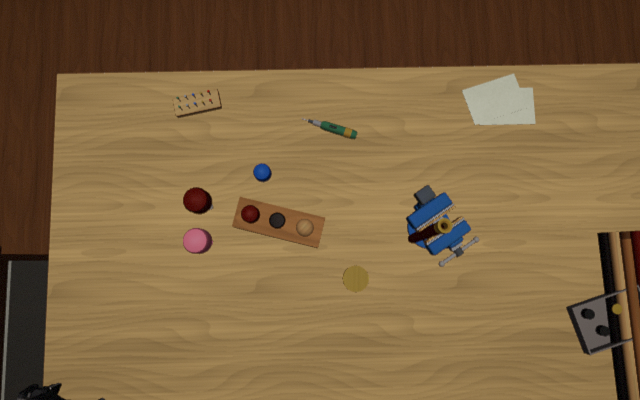

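The scene view shows the dark red candidates: the one in the block at scene (397,210) / top (250,213), and a larger free-standing one at scene (453,208) / top (197,200). There is also a blue one at scene (392,245) and a pink one at scene (441,188). The block one fits: it is dark red, the smaller of the two, and stands in the drilled block. The stick's brass mouth is at scene (208,168) / top (444,226).

Run:
```python
from h import *
S=load('scene0');T=load('top0')
def mask(d,box,f):
    x0,y0,x1,y1=box;h=cv2.cvtColor(d['pixels'],cv2.COLOR_RGB2HSV).astype(int);m=np.zeros(h.shape[:2],np.uint8)
    m[y0:y1,x0:x1]=f(h[...,0],h[...,1],h[...,2])[y0:y1,x0:x1];n,l,st,c=cv2.connectedComponentsWithStats(m)
    i=1+np.argmax(st[1:,4]);return c[i],st[i],(l==i).astype(np.uint8)
red=lambda h,s,v:((h<6)|(h>172))&(s>130)&(v>20)
brass=lambda h,s,v:(h>15)&(h<32)&(s>110)&(v>40)
for n,d,b in(('knobS',S,(384,190,410,226)),('knobT',T,(238,200,262,226))):
    print(n,*mask(d,b,red)[:2])
for n,d,b in(('brS',S,(195,158,222,185)),('brT',T,(430,214,460,240))):
    print(n,*mask(d,b,brass)[:2])
kt=mask(T,(238,200,262,226),red)[0]
print('knob top plane .115',plane(T,*kt,.115))
a=[cv2.resize(S['pixels'][y:y+h,x:x+w],None,fx=f,fy=f,interpolation=cv2.INTER_CUBIC) for x,y,w,h,f in((310,165,170,115,4.7),(165,150,80,110,2.6),)]
b=cv2.resize(T['pixels'][180:280,390:490],None,fx=2.6,fy=2.6)
c=cv2.resize(T['pixels'][185:255,180:330],None,fx=1.6,fy=1.6)
o=np.zeros((600,800,3),np.uint8);y=0
A=cv2.resize(a[0],(480,325));o[:325,:480]=A;o[325:325+260,:260]=b[:260,:260];o[:286,500:708]=a[1][:286,:208];o[330:330+112,300:540]=c
cv2.imwrite('pics/crop.png',o[...,::-1])
```

```text
knobS [396.25889968 209.30744337] [388 199  18  22 309]
knobT [249.8156682  213.55299539] [242 206  17  16 217]
brS [207.21732283 169.55905512] [195 158  27  27 635]
brT [446.14788732 223.34507042] [434 214  26  20 284]
knob top plane .115 [0.57418878 0.27076633 0.115     ]
```

View pics/crop.png

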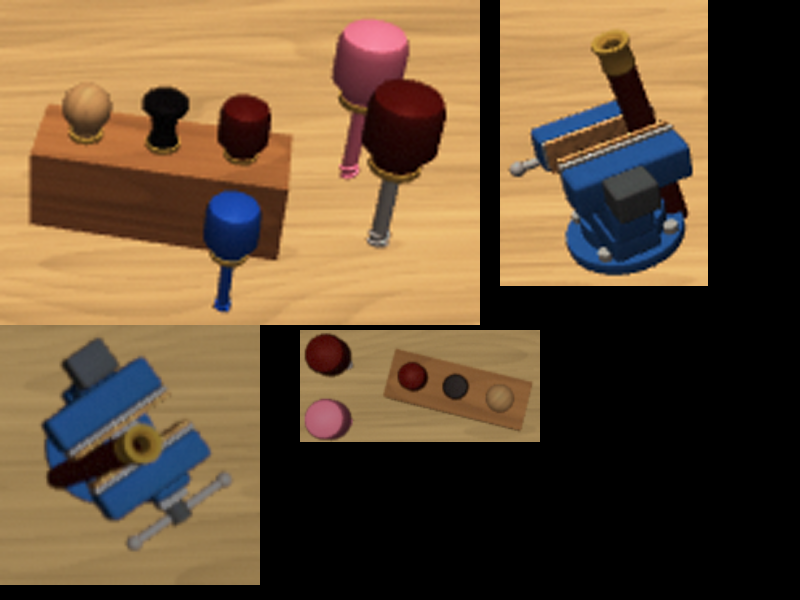

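The crop confirms it: the knob in the block's end hole is the smaller dark red one, the same size as its neighbours. The free-standing dark red one is bigger. The stick's rim centre is at scene (208.1,167.7) / top (444.6,225.8), and the stick leans along the jaws.

```bash
cat >> h.py <<'E'
def goto(p,Rm,s=None):
    s=s or arm.observe();R0=R.from_rotvec(s['tcp_rot']);d=R0.inv().apply(np.array(p)-s['tool_pos']);w=(R0.inv()*Rm).as_rotvec();return d.round(4),w.round(4)
def down(yaw_y,lean=(0,0)):
    # tool y at yaw_y, z along -axis, axis=(lx,ly,1)
    z=-np.array([*lean,1.]);z/=np.linalg.norm(z);y=np.array([np.cos(yaw_y),np.sin(yaw_y),0]);y-=z*(y@z);y/=np.linalg.norm(y)
    return R.from_matrix(np.c_[np.cross(y,z),y,z])
def st():
    s=arm.observe();print('t',round(s['time'],2),'p',s['tool_pos'].round(4),'R',R.from_rotvec(s['tcp_rot']).as_matrix().round(4).tolist(),'q6',s['qpos'][5].round(3),'F',s['contact_force'].round(2),'T',s['torque'].round(3),'g',round(s['grip_width'],4),round(s['gripper_force'],1));return s
E
python3 - <<'E'
from h import *
S=load('scene0');T=load('top0')
print('mouth',tri(ray(S,208.1,167.7),ray(T,444.6,225.8)))
print('knob',tri(ray(S,396.5,209.5),ray(T,249.8,213.5)))
print('beech',plane(T,304.8,228,.078+.03),'blue',plane(T,262,172,.12),'bigred',plane(T,197,200,.15))
print('tin',plane(T,356,278,.027))
k=np.array([.574,.271]);
for y in(-14.8,165.2): print(y,goto([*k,.25],down(np.radians(y))))
E
```

```text
mouth (array([ 0.52997608, -0.16059675,  0.20738336]), [np.float64(0.0005406769355478777), np.float64(0.0005406769355479593)])
knob (array([0.57479113, 0.27072217, 0.10826124]), [np.float64(0.0010234780520648405), np.float64(0.0010234780520647524)])
beech [0.53793335 0.14241237 0.108     ] blue [0.67173256 0.24088951 0.12      ] bigred [0.60441575 0.38608987 0.15      ]
tin [0.41531207 0.01869596 0.027     ]
-14.8 (array([-0.45  , -0.1767, -0.0194]), array([-1.5000e-03,  1.2000e-03,  1.4873e+00]))
165.2 (array([-0.45  , -0.1767, -0.0194]), array([-1.2000e-03, -1.5000e-03, -1.6543e+00]))
```

Emit:
send_rows(plan=[0.085, -0.0375, -0.0147, -0.0016, 0, 0, 0, 0.085, -0.0375, -0.0147, -0.0016, 0, 0, 0, 0.085, -0.0375, -0.0147, -0.0016, 0, 0, 0, 0.085, -0.0375, -0.0147, -0.0016, 0, 0, 0, 0.085, -0.0375, -0.0147, -0.0016, 0, 0, 0, 0.085, -0.0375, -0.0147, -0.0016, 0, 0, 0, 0.085, -0.0375, -0.0147, -0.0016, 0, 0, 0, 0.085, -0.0375, -0.0147, -0.0016, 0, 0, 0, 0.085, -0.0375, -0.0147, -0.0016, 0, 0, 0, 0.085, -0.0375, -0.0147, -0.0016, 0, 0, 0, 0.085, -0.0375, -0.0147, -0.0016, 0, 0, 0, 0.085, -0.0375, -0.0147, -0.0016, 0, 0, 0])

```text
time: 1.15
tool_pos: [0.5754, 0.2702, 0.2502]
tcp_rot: [-0.534, -3.095, 0.0]
contact_force: [-0.1, 0.2, 0.1]
grip_width: 0.085
gripper_force: 0.0
```

Emit:
send_rows(plan=[0.085, 0, 0, 0, 0, 0, -0.12, 0.085, 0, 0, 0, 0, 0, -0.12, 0.085, 0, 0, 0, 0, 0, -0.12, 0.085, 0, 0, 0, 0, 0, -0.12, 0.085, 0, 0, 0, 0, 0, -0.12, 0.085, 0, 0, 0, 0, 0, -0.12, 0.085, 0, 0, 0, 0, 0, -0.12, 0.085, 0, 0, 0, 0, 0, -0.12, 0.085, 0, 0, 0, 0, 0, -0.12, 0.085, 0, 0, 0, 0, 0, -0.12, 0.085, 0, 0, 0, 0, 0, -0.12, 0.085, 0, 0, 0, 0, 0, -0.12])

```text
time: 2.15
tool_pos: [0.574, 0.2717, 0.2499]
tcp_rot: [1.647, -2.674, -0.0]
contact_force: [0.6, -0.5, -0.1]
grip_width: 0.0849
gripper_force: 0.0
```

Run:
```python
from h import *
st();snap('wrist','w1')
```

```text
t 2.15 p [0.574  0.2717 0.2499] R [[-0.4499, -0.8931, -0.0009], [-0.8931, 0.4499, -0.0004], [0.0007, 0.0007, -1.0]] q6 -2.301 F [ 0.61 -0.45 -0.11] T [-0.064 -0.049  0.001] g 0.0849 0.0
```

View pics/w1.png

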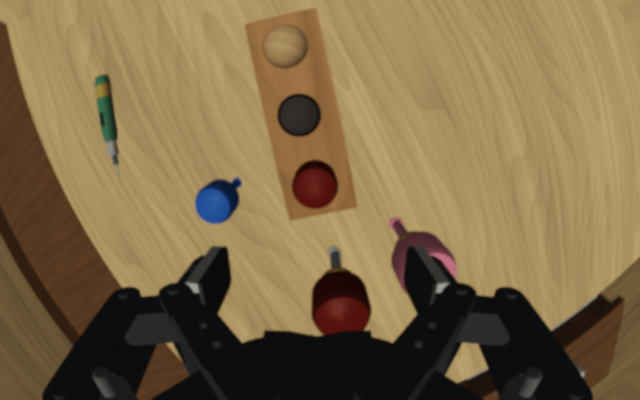

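The wrist view shows the knob at (315,185), the black handle at (299,115) and the beech one at (285,46). The big red (340,300), pink (425,255) and blue (216,202) handles are beside the block.

```bash
cat >> h.py <<'E'
def blob(d,box,f):
    x0,y0,x1,y1=box;h=cv2.cvtColor(d['pixels'],cv2.COLOR_RGB2HSV).astype(int);m=np.zeros(h.shape[:2],np.uint8)
    m[y0:y1,x0:x1]=f(h[...,0],h[...,1],h[...,2])[y0:y1,x0:x1];c=max(cv2.findContours(m,0,cv2.CHAIN_APPROX_NONE)[0],key=cv2.contourArea)
    return c
red=lambda h,s,v:((h<6)|(h>172))&(s>185)&(v<170)
E
python3 - <<'E'
from h import *
d=load('w1')
c=blob(d,(285,155,350,215),red);print(cv2.minEnclosingCircle(c),cv2.boundingRect(c))
(u,v),r=cv2.minEnclosingCircle(c)
k=plane(d,u,v,.117);print('knob',k)
b=plane(d,285,46,.108);m=plane(d,299,115,.118);print(b,m,'ang',np.degrees(np.arctan2(*(k-b)[1::-1])))
cs=[plane(d,*p,.078) for p in((246,24),(318,9),(356,208),(290,219))];print(np.array(cs).round(4))
print(ray(d,320,200))
E
```

```text
((314.9339599609375, 184.3113250732422), 22.521108627319336) (294, 162, 42, 45)
knob [0.57311839 0.26704217 0.117     ]
[0.54014926 0.14079565 0.108     ] [0.55730236 0.20449335 0.118     ] ang 75.36414696293158
[[0.5643 0.0918 0.078 ]
 [0.4926 0.1127 0.078 ]
 [0.5499 0.3182 0.078 ]
 [0.6191 0.2976 0.078 ]]
(array([0.54136228, 0.20898929, 0.39261756]), array([ 0.11932772,  0.25588965, -0.95931297]))
```

Emit:
send_rows(plan=[0.085, 0, 0, 0, 0, 0, -0.103, 0.085, 0, 0, 0, 0, 0, -0.103, 0.085, 0.003, 0, 0.03, 0, 0, 0, 0.085, 0, 0, 0.03, 0, 0, 0, 0.085, 0, 0, 0.03, 0, 0, 0, 0.085, 0, 0, 0.025, 0, 0, 0, 0.085, 0, 0, 0.02, 0, 0, 0, 0.085, 0, 0, 0.02, 0, 0, 0, 0.085, 0, 0, 0.011, 0, 0, 0, 0.085, 0, 0, 0, 0, 0, 0])

```text
time: 3.03
tool_pos: [0.5708, 0.2678, 0.0808]
tcp_rot: [1.901, -2.493, -0.003]
contact_force: [-0.4, 0.0, -0.3]
grip_width: 0.0851
gripper_force: 0.0
```

Run:
```python
from h import *
st();snap('wrist','w2')
```

```text
t 3.03 p [0.5708 0.2678 0.0808] R [[-0.2649, -0.9643, -0.0066], [-0.9643, 0.2649, -0.0026], [0.0042, 0.0056, -1.0]] q6 -2.504 F [-0.39  0.03 -0.3 ] T [ 0.018  0.024 -0.004] g 0.0851 0.0
```

View pics/w2.png

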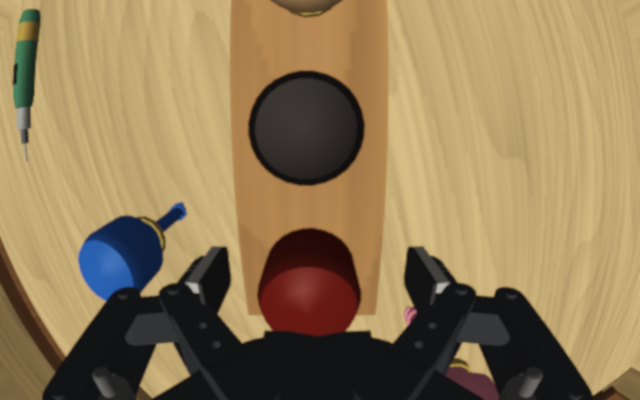

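Emit:
send_rows(plan=[0.085, 0, 0, 0, 0, 0, 0])

```text
time: 3.17
tool_pos: [0.5742, 0.2692, 0.0853]
tcp_rot: [-1.905, 2.497, -0.001]
contact_force: [-0.3, 0.3, 1.3]
grip_width: 0.0847
gripper_force: 0.0
```

Run:
```python
from h import *
st();d=snap('wrist','w3');d=load('w3')
c=blob(d,(240,215,385,345),red)[:,0];print(c.min(0),c.max(0))
Rm=R.from_rotvec(d['tr']);P=lambda u,v,z:Rm.inv().apply(plane(d,u,v,z)-d['tp']).round(4)
for v in(280,290):
    x=c[c[:,1]==v][:,0];m=(x.min()+x.max())/2;print(v,x.min(),x.max(),P(x.min(),v,.12),P(x.max(),v,.12),P(m,v,.12))
# far grip edge (tool +x? side) seen at top row, z = .078+.017
t=c[c[:,1].argmin()];print('top',t,[P(*t,z) for z in(.095,.12)])
# black handle widest circle ~.118
print(P(306.5,128,.118), plane(d,306.5,128,.118))
```

```text
t 3.17 p [0.5742 0.2692 0.0853] R [[-0.2642, -0.9645, 0.0011], [-0.9645, 0.2642, 0.0004], [-0.0007, -0.001, -1.0]] q6 -2.505 F [-0.32  0.32  1.28] T [-0.009 -0.018 -0.015] g 0.0847 0.0
[267 223] [364 331]
280 268 363 [ 0.0048 -0.0189 -0.0347] [ 0.005   0.0197 -0.0348] [ 0.0052  0.0004 -0.0347]
290 268 363 [-0.0001 -0.0192 -0.0347] [ 0.0001  0.0201 -0.0348] [ 0.0003  0.0004 -0.0347]
top [307 223] [array([ 0.0204, -0.0036, -0.0097]), array([ 0.0299, -0.0027, -0.0348])]
[ 0.0646 -0.0028 -0.0328] [0.55979694 0.20610736 0.118     ]
```

Emit:
send_rows(plan=[0.04, 0, 0, 0.001, 0, 0, 0, 0.02, 0, 0, 0, 0, 0, 0, 0.02, 0, 0, 0, 0, 0, 0, 0.02, 0, 0, 0, 0, 0, 0, 0.02, 0, 0, 0, 0, 0, 0, 0.02, 0, 0, 0, 0, 0, 0, 0.02, 0, 0, 0, 0, 0, 0])

```text
time: 3.8
tool_pos: [0.5744, 0.2692, 0.0846]
tcp_rot: [-1.905, 2.496, -0.001]
contact_force: [-0.7, -0.0, 5.1]
grip_width: 0.0408
gripper_force: 60.6
```

Emit:
send_rows(plan=[0.02, 0, 0, -0.008, 0, 0, 0, 0.02, 0, 0, -0.02, 0, 0, 0, 0.02, 0, 0, -0.035, 0, 0, 0, 0.02, 0, 0, -0.035, 0, 0, 0, 0.02, 0, 0, -0.035, 0, 0, 0, 0.02, 0, 0, -0.035, 0, 0, 0, 0.02, 0, 0, -0.035, 0, 0, 0, 0.02, 0, 0, -0.02, 0, 0, 0, 0.02, 0, 0, 0, 0, 0, 0])

```text
time: 4.55
tool_pos: [0.5763, 0.27, 0.3133]
tcp_rot: [-1.9, 2.488, -0.005]
contact_force: [0.8, 0.5, -0.2]
grip_width: 0.0411
gripper_force: 63.5
```

Emit:
send_rows(plan=[0.02, 0.02, -0.003, 0, 0, 0, 0, 0.02, 0.038, -0.006, 0, 0, 0, 0, 0.02, 0.041, -0.007, 0, 0, 0, 0, 0.02, 0.041, -0.007, 0, 0, 0, 0, 0.02, 0.041, -0.007, 0, 0, 0, 0, 0.02, 0.041, -0.007, 0, 0, 0, 0, 0.02, 0.041, -0.007, 0, 0, 0, 0, 0.02, 0.041, -0.007, 0, 0, 0, 0, 0.02, 0.041, -0.007, 0, 0, 0, 0, 0.02, 0.041, -0.007, 0, 0, 0, 0, 0.02, 0.04, -0.006, 0, 0, 0, 0, 0.02, 0, 0, 0, 0, 0, 0])

```text
time: 5.55
tool_pos: [0.5308, -0.0934, 0.3056]
tcp_rot: [1.728, -2.545, 0.101]
contact_force: [0.0, -0.1, -1.4]
grip_width: 0.0402
gripper_force: 63.5
```

Emit:
send_rows(plan=[0.02, 0, 0, 0, 0, 0, 0, 0.02, 0, 0, 0, 0, 0, 0])

```text
time: 5.72
tool_pos: [0.5321, -0.0897, 0.3062]
tcp_rot: [1.735, -2.545, 0.098]
contact_force: [0.6, 0.6, -1.9]
grip_width: 0.0405
gripper_force: 63.5
```

Run:
```python
from h import *
st();a=[snap(n,n+'4')['pixels'] for n in('wrist','scene','top')]
o=np.zeros((600,800,3),np.uint8);o[:400,:640]=a[0];o[400:,:320]=cv2.resize(a[1][120:220,130:290],(320,200));o[400:,330:650]=cv2.resize(a[2][180:280,380:540],(320,200))
cv2.imwrite('pics/c4.png',o[...,::-1])
```

```text
t 5.72 p [ 0.5321 -0.0897  0.3062] R [[-0.3651, -0.9309, -0.0135], [-0.9271, 0.3648, -0.0861], [0.0851, -0.0189, -0.9962]] q6 -2.94 F [ 0.56  0.55 -1.88] T [0.017 0.027 0.012] g 0.0405 63.5
```

View pics/c4.png

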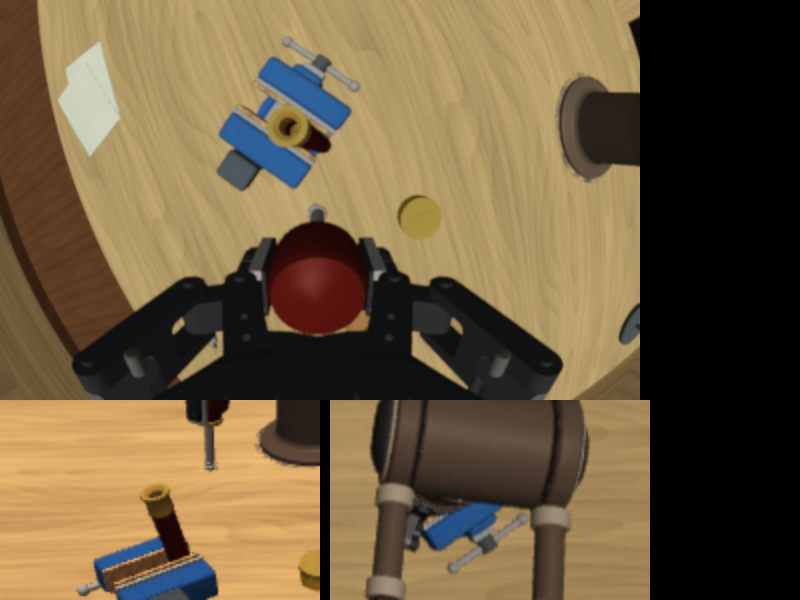

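The wrist view shows the knob held at the centre, with the stud tip near (317,210) and the stick's mouth at (289,126). In the scene crop the mouth is at about (208,166) full-frame. The wrist has hit the joint 6 limit, so the tool is tilted 5°, which I will correct by turning back.

Run:
```python
from h import *
W=load('wrist4');S=load('scene4');T=load('top0')
br=lambda h,s,v:(h>18)&(h<32)&(s>120)&(v>60)
bl=lambda h,s,v:(h>95)&(h<125)&(s>120)&(v>40)
for n,d,b in(('W',W,(262,98,318,152)),('S',S,(198,158,220,172)),('T',T,(434,216,456,238))):
    c=blob(d,b,br);print(n,cv2.boundingRect(c),cv2.fitEllipse(c),cv2.minEnclosingCircle(c))
for n,d,b in(('W',W,(215,50,360,195)),('T',T,(400,185,475,260))):
    x0,y0,x1,y1=b;h=cv2.cvtColor(d['pixels'],cv2.COLOR_RGB2HSV).astype(int);m=np.zeros(h.shape[:2],np.uint8);m[y0:y1,x0:x1]=bl(h[...,0],h[...,1],h[...,2])[y0:y1,x0:x1]
    for c in sorted(cv2.findContours(m,0,1)[0],key=cv2.contourArea)[-2:]:
        p=np.array([plane(d,*q,.125)[:2] for q in c[:,0]],np.float32)*1000;r=cv2.minAreaRect(p);bx=cv2.boxPoints(r);e=[bx[1]-bx[0],bx[2]-bx[1]];e=max(e,key=np.linalg.norm);print(n,r,np.degrees(np.arctan2(e[1],e[0])))
print(tri(ray(W,289,126),ray(S,208,166.3),ray(T,444.6,225.8)))
print(tri(ray(W,289,126),ray(S,208,166.3)),tri(ray(W,289,126),ray(T,444.6,225.8)))
st=tri(ray(W,317.5,208),ray(S,234.5,153));print('tip?',st,R.from_rotvec(W['tr']).inv().apply(st[0]-W['tp']))
```

```text
W (262, 103, 56, 49) ((289.52215576171875, 127.07970428466797), (39.77677917480469, 49.49569320678711), 116.75394439697266) ((289.14276123046875, 127.91204071044922), 28.00912857055664)
S (200, 161, 15, 9) ((206.9560089111328, 165.40524291992188), (7.287708759307861, 14.225042343139648), 74.49202728271484) ((207.0, 165.5), 7.43313455581665)
T (437, 218, 17, 15) ((444.372314453125, 225.23184204101562), (13.767167091369629, 15.350605964660645), 81.14056396484375) ((444.8653869628906, 224.65383911132812), 8.301131248474121)
W ((505.1539001464844, -198.49716186523438), (34.779579162597656, 103.74777221679688), 33.14533233642578) -56.85466
W ((573.4136962890625, -154.05369567871094), (32.33064270019531, 103.64445495605469), 33.18836212158203) -56.81165
T ((504.1797790527344, -194.29403686523438), (35.626976013183594, 108.00419616699219), 32.95123291015625) -57.048763
T ((571.669921875, -139.42007446289062), (46.032997131347656, 125.24028015136719), 36.656890869140625) -53.34313
(array([ 0.52938053, -0.16044861,  0.21052101]), [np.float64(0.0007491419639620646), np.float64(0.0005472303336479004), np.float64(0.00048450577790872055)])
(array([ 0.52895087, -0.16057966,  0.21031714]), [np.float64(0.000567926801018944), np.float64(0.0005679268010189618)]) (array([ 0.52980651, -0.16153346,  0.20577315]), [np.float64(0.0003304053369591177), np.float64(0.0003304053369588653)])
tip? (array([ 0.5285942 , -0.09759698,  0.24240249]), [np.float64(0.0008405034652259551), np.float64(0.000840503465225935)]) [0.00312724 0.00156305 0.06431544]
```

```bash
cat >> h.py <<'E'
LEAN=(.0879,-.1354);AX=np.array([*LEAN,1]);AX/=np.linalg.norm(AX);M=np.array([.5294,-.1605,.2105])
def rel(s=None):
    s=s or arm.observe();Rt=R.from_rotvec(s['tcp_rot']);d=s['tool_pos']-M;h=d@AX
    print('h',round(h,4),'lat(tool)',Rt.inv().apply(AX*h-d).round(4),'tilt(tool)',Rt.inv().apply(AX).round(4),'Faxis',round(s['contact_force']@AX,2),'Ftool',Rt.inv().apply(s['contact_force']).round(2),'Ttool',Rt.inv().apply(s['torque']).round(3))
E
python3 - <<'E'
from h import *
print(goto(M+AX*(.022+.0676),down(2.4,LEAN)));rel()
E
```

```text
(array([ 0.0747, -0.0342,  0.0154]), array([-0.1817, -0.149 ,  0.359 ]))
h 0.0863 lat(tool) [ 0.0741 -0.0337  0.0186] tilt(tool) [ 0.1766 -0.1499 -0.9728] Faxis -1.05 Ftool [-0.12 -0.09  1.08] Ttool [-0.032 -0.047  0.013]
```

Emit:
send_rows(plan=[0.02, 0, 0, 0, -0.045, -0.037, 0.09, 0.02, 0, 0, 0, -0.045, -0.037, 0.09, 0.02, 0, 0, 0, -0.045, -0.037, 0.09, 0.02, 0, 0, 0, -0.045, -0.037, 0.09, 0.02, 0, 0, 0, 0, 0, 0, 0.02, 0, 0, 0, 0, 0, 0])

```text
time: 6.37
tool_pos: [0.5329, -0.0905, 0.3074]
tcp_rot: [1.256, -2.842, -0.24]
contact_force: [-0.4, 0.6, -1.2]
grip_width: 0.0404
gripper_force: 63.5
```

Run:
```python
from h import *
st();print(goto(M+AX*(.022+.0676),down(2.4,LEAN)));rel()
```

```text
t 6.37 p [ 0.5329 -0.0905  0.3074] R [[-0.6751, -0.7328, -0.0851], [-0.7367, 0.6635, 0.1305], [-0.0392, 0.1508, -0.9878]] q6 -2.73 F [-0.37  0.57 -1.23] T [-0.075 -0.044  0.048] g 0.0404 63.5
(array([ 0.0578, -0.0588, -0.0027]), array([-0.0034, -0.0012, -0.0003]))
h 0.0866 lat(tool) [ 0.0578 -0.0588  0.0003] tilt(tool) [ 0.0012 -0.0034 -1.    ] Faxis -1.32 Ftool [-0.12  0.46  1.32] Ttool [ 0.081  0.033 -0.047]
```

Emit:
send_rows(plan=[0.02, 0.014, -0.0147, 0, -0.003, -0.001, 0, 0.02, 0.0145, -0.0147, 0, 0, 0, 0, 0.02, 0.0145, -0.0147, 0, 0, 0, 0, 0.02, 0.0148, -0.0147, 0, 0, 0, 0, 0.02, 0, 0, 0, 0, 0, 0, 0.02, 0, 0, 0, 0, 0, 0, 0.02, 0, 0, 0, 0, 0, 0])

```text
time: 6.95
tool_pos: [0.5367, -0.1708, 0.2965]
tcp_rot: [1.256, -2.842, -0.247]
contact_force: [0.2, 0.2, -1.3]
grip_width: 0.041
gripper_force: 63.5
```

Run:
```python
from h import *
st();rel();a=[snap(n,n+'5')['pixels'] for n in('wrist','scene')]
o=np.zeros((600,800,3),np.uint8);o[:,:480]=cv2.resize(a[0][180:330,260:380],(480,600),interpolation=2);o[:400,480:]=cv2.resize(a[1][110:210,165:245],(320,400),interpolation=2)
cv2.imwrite('pics/c5.png',o[...,::-1])
```

```text
t 6.95 p [ 0.5367 -0.1708  0.2965] R [[-0.6751, -0.7327, -0.0864], [-0.7366, 0.6629, 0.1343], [-0.0411, 0.1543, -0.9872]] q6 -2.854 F [ 0.17  0.18 -1.26] T [-0.089 -0.094  0.024] g 0.041 63.5
h 0.087 lat(tool) [ 0.0009 -0.0011 -0.    ] tilt(tool) [-7.e-04  1.e-04 -1.e+00] Faxis -1.26 Ftool [-0.2  -0.2   1.26] Ttool [ 0.128  0.007 -0.029]
```

View pics/c5.png

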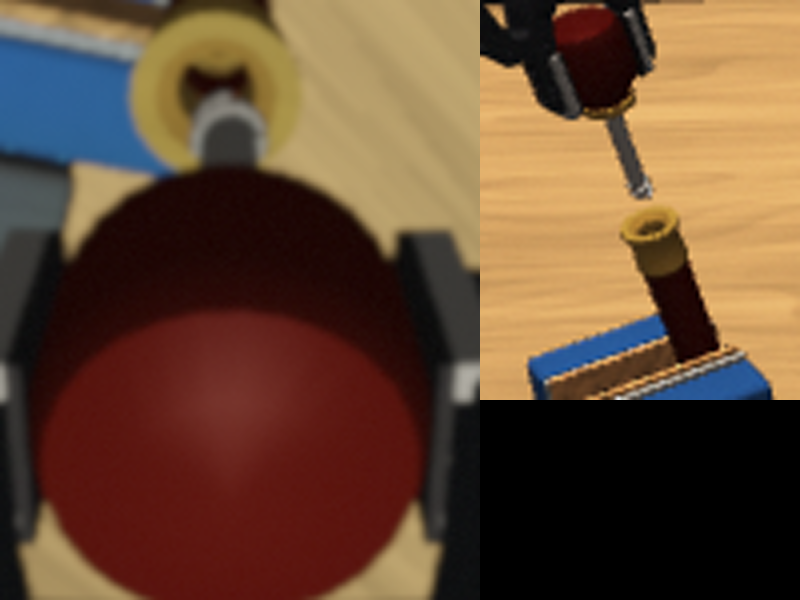

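The close-ups show the stud hanging just above the mouth: in the wrist view the tip is near (317,208) and the rim centre near (314,203). In the scene view the tip is at (205,157) and the rim at (208,166.5). Next I check the alignment numerically.

Run:
```python
from h import *
W=load('wrist5');S=load('scene5');Rt=R.from_rotvec(W['tr']).as_matrix()
def tp(d,u,v,zt): # intersect with tool plane z=zt, tool coords
    o,w=ray(d,u,v);o=Rt.T@(o-W['tp']);w=Rt.T@w;return o+w*(zt-o[2])/w[2]
print('mouth tool',tp(W,313.75,203,.087),tp(S,207.75,166.5,.087))
for z in(.0676,.066): print('tip tool',tp(W,317.2,208,z),tp(S,205.25,157.5,z))
print('model px stick',[np.round(proj(S,M-AX*l),1) for l in(0,.02,.04,.06,.08)])
print('tool axis px',[np.round(proj(S,W['tp']+Rt@[0,0,z]),1) for z in(-.02,.0066,.03,.0676)])
h=cv2.cvtColor(S['pixels'],cv2.COLOR_RGB2HSV).astype(int);H,s,v=h[...,0],h[...,1],h[...,2]
wood=((H<8)|(H>170))&(s>120)&(v<110)
for r in range(180,199,3):
    x=np.where(wood[r,200:230])[0]+200;print('stick',r,x.min(),x.max(),(x.min()+x.max())/2)
g=(s<90)
for r in range(140,160,3):
    x=np.where(g[r,190:212])[0]+190;print('stud',r,x.min() if len(x) else 0,x.max() if len(x) else 0,x.mean() if len(x) else 0)
for r in range(113,136,4):
    x=np.where(wood[r,180:206]|((H[r,180:206]<8)&(s[r,180:206]>190)))[0]+180;print('knob',r,x.min(),x.max(),(x.min()+x.max())/2)
```

```text
mouth tool [ 0.00082616 -0.00205868  0.087     ] [ 0.000467   -0.00142071  0.087     ]
tip tool [0.0030394  0.00064188 0.0676    ] [0.0066592  0.00390599 0.0676    ]
tip tool [0.00355725 0.00064332 0.066     ] [0.00431646 0.00267713 0.066     ]
model px stick [array([207.7, 166.3]), array([210.4, 173.3]), array([212.9, 180.2]), array([215.5, 186.8]), array([217.9, 193.3])]
tool axis px [array([192.9, 125.3]), array([197. , 136.1]), array([200.4, 145.2]), array([205.7, 159.3])]
stick 180 208 218 213.0
stick 183 209 219 214.0
stick 186 210 220 215.0
stick 189 211 221 216.0
stick 192 212 222 217.0
stick 195 213 223 218.0
stick 198 214 220 217.0
stud 140 197 200 198.5
stud 143 198 201 199.5
stud 146 199 202 200.5
stud 149 200 203 201.5
stud 152 201 204 202.5
stud 155 202 206 204.0
stud 158 203 207 205.0
knob 113 187 198 192.5
knob 117 183 200 191.5
knob 121 184 202 193.0
knob 125 187 203 195.0
knob 129 188 202 195.0
knob 133 189 201 195.0
```

Emit:
send_rows(plan=[0.02, 0.0008, -0.0023, 0.004, 0, 0, 0, 0.02, 0, 0, 0.006, 0, 0, 0, 0.02, 0, 0, 0.006, 0, 0, 0, 0.02, 0, 0, 0.003, 0, 0, 0, 0.02, 0, 0, 0.002, 0, 0, 0, 0.02, 0, 0, 0.002, 0, 0, 0, 0.02, 0, 0, 0.002, 0, 0, 0, 0.02, 0, 0, 0.002, 0, 0, 0, 0.02, 0, 0, 0.001, 0, 0, 0, 0.02, 0, 0, 0, 0, 0, 0])

```text
time: 7.88
tool_pos: [0.5355, -0.1701, 0.2682]
tcp_rot: [1.253, -2.843, -0.247]
contact_force: [0.6, 0.7, -0.7]
grip_width: 0.0408
gripper_force: 63.5
```

Run:
```python
from h import *
rel()
```

```text
h 0.0588 lat(tool) [-0.0006  0.0019  0.    ] tilt(tool) [-1.2e-03  2.0e-04 -1.0e+00] Faxis -0.77 Ftool [-0.92 -0.08  0.77] Ttool [-0.035 -0.32  -0.038]
```

Emit:
send_rows(plan=[0.02, -0.0005, 0, 0.002, 0, 0, 0, 0.02, 0, 0, 0.004, 0, 0, 0, 0.02, 0, 0, 0.004, 0, 0, 0, 0.02, 0, 0, 0.004, 0, 0, 0, 0.02, 0, 0, 0.003, 0, 0, 0, 0.02, 0, 0, 0.002, 0, 0, 0, 0.02, 0, 0, 0.001, 0, 0, 0, 0.02, 0, 0, 0, 0, 0, 0])

```text
time: 8.55
tool_pos: [0.5338, -0.1671, 0.2481]
tcp_rot: [1.253, -2.842, -0.247]
contact_force: [0.1, 1.4, -0.7]
grip_width: 0.0404
gripper_force: 63.7
```

Run:
```python
from h import *
rel()
```

```text
h 0.0384 lat(tool) [-0.0004  0.0018  0.    ] tilt(tool) [-3.e-04  7.e-04 -1.e+00] Faxis -0.9 Ftool [-1.07  0.79  0.9 ] Ttool [-0.088 -0.271  0.001]
```

Emit:
send_rows(plan=[0.02, -0.001, 0, 0, 0, 0, 0, 0.02, -0.001, 0, 0, 0, 0, 0, 0.02, 0, 0, 0, 0, 0, 0])

```text
time: 8.8
tool_pos: [0.5355, -0.1662, 0.2488]
tcp_rot: [1.253, -2.843, -0.245]
contact_force: [-0.2, -0.5, -1.6]
grip_width: 0.0404
gripper_force: 63.7
```

```bash
python3 -c "
from h import *
rel()"
```

```text
h 0.0391 lat(tool) [ 0.0014  0.0023 -0.    ] tilt(tool) [ 2.e-04 -8.e-04 -1.e+00] Faxis -1.54 Ftool [ 0.53 -0.41  1.54] Ttool [ 0.053  0.074 -0.037]
```

Emit:
send_rows(plan=[0.02, 0.001, 0.0007, 0, 0, 0, 0, 0.02, 0, 0.0007, 0, 0, 0, 0, 0.02, 0, 0.0006, 0, 0, 0, 0, 0.02, 0, 0, 0, 0, 0, 0])

```text
time: 9.13
tool_pos: [0.5335, -0.1655, 0.2493]
tcp_rot: [1.253, -2.844, -0.245]
contact_force: [0.8, -0.0, -1.0]
grip_width: 0.0408
gripper_force: 63.5
```

```bash
python3 -c "
from h import *
rel()"
```

```text
h 0.0393 lat(tool) [ 0.0007  0.0004 -0.    ] tilt(tool) [-8.0e-04 -1.4e-03 -1.0e+00] Faxis -0.96 Ftool [-0.5  -0.76  0.96] Ttool [ 0.284  0.02  -0.03 ]
```

Emit:
send_rows(plan=[0.02, 0, -0.0015, 0, 0, 0, 0, 0.02, 0, -0.0015, 0, 0, 0, 0, 0.02, 0, -0.001, 0, 0, 0, 0, 0.02, 0, 0, 0, 0, 0, 0])

```text
time: 9.47
tool_pos: [0.5354, -0.167, 0.2484]
tcp_rot: [1.252, -2.841, -0.251]
contact_force: [-2.5, 2.9, 1.4]
grip_width: 0.0404
gripper_force: 63.7
```

```bash
python3 -c "
from h import *
rel()"
```

```text
h 0.0388 lat(tool) [0.0008 0.0029 0.    ] tilt(tool) [-6.0e-04  3.4e-03 -1.0e+00] Faxis 0.75 Ftool [-0.55  3.95 -0.73] Ttool [-0.735  0.005  0.007]
```

Emit:
send_rows(plan=[0.02, -0.0003, 0.0021, 0, 0, 0, 0, 0.02, 0, 0, 0.003, 0, 0, 0, 0.02, 0, 0, 0.003, 0, 0, 0, 0.02, 0, 0, 0.003, 0, 0, 0, 0.02, 0, 0, 0.002, 0, 0, 0, 0.02, 0, 0, 0.002, 0, 0, 0, 0.02, 0, 0, 0.001, 0, 0, 0, 0.02, 0, 0, 0, 0, 0, 0])

```text
time: 10.13
tool_pos: [0.5335, -0.1644, 0.2345]
tcp_rot: [1.253, -2.843, -0.246]
contact_force: [-0.3, -0.1, -0.8]
grip_width: 0.0409
gripper_force: 63.5
```

```bash
python3 -c "
from h import *
rel()"
```

```text
h 0.0246 lat(tool) [0.0009 0.0019 0.    ] tilt(tool) [-4.e-04  2.e-04 -1.e+00] Faxis -0.76 Ftool [0.29 0.06 0.76] Ttool [0.119 0.037 0.006]
```

Emit:
send_rows(plan=[0.02, 0, 0, 0.001, 0, 0, 0, 0.02, 0, 0, 0.001, 0, 0, 0, 0.02, 0, 0, 0, 0, 0, 0])

```text
time: 10.38
tool_pos: [0.5335, -0.1641, 0.2329]
tcp_rot: [1.253, -2.843, -0.246]
contact_force: [0.0, -0.3, -0.4]
grip_width: 0.0408
gripper_force: 63.5
```

```bash
python3 -c "
from h import *
rel()"
```

```text
h 0.0229 lat(tool) [ 0.001   0.0019 -0.    ] tilt(tool) [-6.e-04 -1.e-04 -1.e+00] Faxis -0.41 Ftool [ 0.18 -0.27  0.4 ] Ttool [0.053 0.094 0.026]
```

Emit:
send_rows(plan=[0.02, 0, 0, 0.001, 0, 0, 0, 0.02, 0, 0, 0.001, 0, 0, 0, 0.02, 0, 0, 0, 0, 0, 0])

```text
time: 10.63
tool_pos: [0.5337, -0.164, 0.2317]
tcp_rot: [1.253, -2.844, -0.245]
contact_force: [-0.3, 0.6, 1.7]
grip_width: 0.0405
gripper_force: 63.8
```

```bash
python3 -c "
from h import *
rel()"
```

```text
h 0.0218 lat(tool) [ 0.0012  0.0022 -0.    ] tilt(tool) [-0.0011 -0.0011 -1.    ] Faxis 1.53 Ftool [-0.3   0.9  -1.53] Ttool [-0.058  0.035  0.004]
```

Emit:
send_rows(plan=[0.02, 0, 0, 0.001, 0, 0, 0, 0.02, 0, 0, 0.0005, 0, 0, 0, 0.02, 0, 0, 0, 0, 0, 0])

```text
time: 10.88
tool_pos: [0.5339, -0.1639, 0.2314]
tcp_rot: [1.254, -2.845, -0.244]
contact_force: [-0.6, -0.4, 6.2]
grip_width: 0.0405
gripper_force: 64.2
```

```bash
python3 -c "
from h import *
rel()"
```

```text
h 0.0215 lat(tool) [ 0.0014  0.0023 -0.    ] tilt(tool) [-0.0015 -0.0019 -1.    ] Faxis 6.16 Ftool [ 0.43  1.13 -6.16] Ttool [-0.324  0.129 -0.015]
```

Emit:
send_rows(plan=[0.02, 0, 0, -0.0008, 0, 0, 0, 0.02, 0, 0, 0.0001, 0, 0, 0.1, 0.02, 0, 0, 0.0001, 0, 0, 0.1, 0.02, 0, 0, 0.0002, 0, 0, 0.1, 0.02, 0, 0, 0.0002, 0, 0, 0.1, 0.02, 0, 0, 0, 0, 0, 0])

```text
time: 11.38
tool_pos: [0.534, -0.1637, 0.2306]
tcp_rot: [0.655, -3.009, -0.231]
contact_force: [0.1, 0.2, 4.1]
grip_width: 0.0407
gripper_force: 64.1
```

```bash
python3 -c "
from h import *
rel();print(arm.observe()['qpos'][5])"
```

```text
h 0.0207 lat(tool) [ 0.0024  0.0015 -0.    ] tilt(tool) [-2.5e-03 -7.0e-04 -1.0e+00] Faxis 4.05 Ftool [-0.13  0.77 -4.05] Ttool [-0.134 -0.114  0.012]
-2.453712846004951
```

Emit:
send_rows(plan=[0.02, 0, 0, 0.0001, 0, 0, 0.11, 0.02, 0, 0, 0.0002, 0, 0, 0.11, 0.02, 0, 0, 0.0002, 0, 0, 0.11, 0.02, 0, 0, 0.0002, 0, 0, 0.11, 0.02, 0, 0, 0.0002, 0, 0, 0.11, 0.02, 0, 0, 0.0002, 0, 0, 0.11])

```text
time: 11.88
tool_pos: [0.5339, -0.1637, 0.2296]
tcp_rot: [-0.352, -3.016, -0.188]
contact_force: [-0.7, 1.0, 5.4]
grip_width: 0.0405
gripper_force: 64.1
```

```bash
python3 -c "
from h import *
rel();print(arm.observe()['qpos'][5])"
```

```text
h 0.0197 lat(tool) [ 0.0029 -0.0001 -0.    ] tilt(tool) [-2.5e-03  5.0e-04 -1.0e+00] Faxis 5.1 Ftool [ 1.47  1.41 -5.1 ] Ttool [-0.079  0.069  0.003]
-1.7929118060242202
```

Emit:
send_rows(plan=[0.02, 0, 0, -0.0003, 0, 0, 0.11, 0.02, 0, 0, 0.0001, 0, 0, 0.11, 0.02, 0, 0, 0.0002, 0, 0, 0.11, 0.02, 0, 0, 0.0002, 0, 0, 0.11, 0.02, 0, 0, 0.0002, 0, 0, 0.11, 0.02, 0, 0, 0.0002, 0, 0, 0.11])

```text
time: 12.38
tool_pos: [0.5332, -0.1639, 0.2284]
tcp_rot: [-1.296, -2.71, -0.126]
contact_force: [0.4, 0.1, 3.1]
grip_width: 0.0407
gripper_force: 63.9
```

```bash
python3 -c "
from h import *
rel();print(arm.observe()['qpos'][5])"
```

```text
h 0.0184 lat(tool) [ 0.0021 -0.0012 -0.    ] tilt(tool) [-1.1e-03  4.0e-04 -1.0e+00] Faxis 3.12 Ftool [ 0.27  0.44 -3.12] Ttool [ 0.1    0.035 -0.067]
-1.132929425044237
```

Emit:
send_rows(plan=[0.02, 0, 0, 0.0002, 0, 0, 0.11, 0.02, 0, 0, 0.0002, 0, 0, 0.11, 0.02, 0, 0, 0.0002, 0, 0, 0.11, 0.02, 0, 0, 0.0002, 0, 0, 0.11, 0.02, 0, 0, 0.0002, 0, 0, 0.11, 0.02, 0, 0, 0.0002, 0, 0, 0.11, 0.02, 0, 0, 0.0002, 0, 0, 0.11, 0.02, 0, 0, 0.0002, 0, 0, 0.11])

```text
time: 13.05
tool_pos: [0.5328, -0.1636, 0.2268]
tcp_rot: [-2.311, -1.887, -0.026]
contact_force: [-1.1, -0.5, 5.5]
grip_width: 0.0406
gripper_force: 63.9
```

```bash
python3 -c "
from h import *
rel();print(arm.observe()['qpos'][5])"
```

```text
h 0.0168 lat(tool) [ 0.0005 -0.0021 -0.    ] tilt(tool) [-4.e-04  4.e-04 -1.e+00] Faxis 5.36 Ftool [-0.11 -1.62 -5.36] Ttool [ 0.205 -0.14  -0.012]
-0.25301395251960257
```

Emit:
send_rows(plan=[0.02, 0, 0, -0.0003, 0, 0, 0.11, 0.02, 0, 0, 0, 0, 0, 0.11, 0.02, 0, 0, 0.0002, 0, 0, 0.11, 0.02, 0, 0, 0.0002, 0, 0, 0.11, 0.02, 0, 0, 0.0002, 0, 0, 0.11, 0.02, 0, 0, 0.0002, 0, 0, 0.11, 0.02, 0, 0, 0.0002, 0, 0, 0.11, 0.02, 0, 0, 0.0002, 0, 0, 0.11])

```text
time: 13.72
tool_pos: [0.5324, -0.1633, 0.2253]
tcp_rot: [-2.9, -0.724, 0.079]
contact_force: [-0.7, 0.1, 2.0]
grip_width: 0.0404
gripper_force: 63.9
```

```bash
python3 -c "
from h import *
rel();print(arm.observe()['qpos'][5])"
```

```text
h 0.0153 lat(tool) [-0.0012 -0.0015  0.    ] tilt(tool) [-3.e-04 -3.e-04 -1.e+00] Faxis 1.89 Ftool [-0.56 -0.71 -1.89] Ttool [ 0.017 -0.118 -0.013]
0.6269690508572752
```

Emit:
send_rows(plan=[0.02, 0, 0, 0.0003, 0, 0, 0.11, 0.02, 0, 0, 0.0003, 0, 0, 0.11, 0.02, 0, 0, 0.0002, 0, 0, 0.11, 0.02, 0, 0, 0.0002, 0, 0, 0.11, 0.02, 0, 0, 0.0002, 0, 0, 0.11, 0.02, 0, 0, 0.0002, 0, 0, 0.11, 0.02, 0, 0, 0.0002, 0, 0, 0.11, 0.02, 0, 0, 0.0002, 0, 0, 0.11, 0.02, 0, 0, 0.0002, 0, 0, 0.11])

```text
time: 14.47
tool_pos: [0.5323, -0.1629, 0.2235]
tcp_rot: [-2.933, 0.75, 0.179]
contact_force: [-1.2, 0.8, 2.0]
grip_width: 0.0405
gripper_force: 63.9
```

```bash
python3 -c "
from h import *
rel();print(arm.observe()['qpos'])"
```

```text
h 0.0133 lat(tool) [-0.0018  0.0003  0.    ] tilt(tool) [-6.e-04 -2.e-04 -1.e+00] Faxis 1.76 Ftool [-1.74 -0.25 -1.76] Ttool [-0.06  -0.112 -0.04 ]
[-0.42459268  0.26511159  1.71433784  0.08968245  1.29883362  1.61685809]
```

Emit:
send_rows(plan=[0.02, 0, 0, 0.0003, 0, 0, 0.11, 0.02, 0, 0, 0.0003, 0, 0, 0.11, 0.02, 0, 0, 0.0002, 0, 0, 0.11, 0.02, 0, 0, 0.0002, 0, 0, 0.11, 0.02, 0, 0, 0.0002, 0, 0, 0.11, 0.02, 0, 0, 0.0002, 0, 0, 0.11])

```text
time: 14.97
tool_pos: [0.532, -0.1626, 0.2221]
tcp_rot: [-2.566, 1.683, 0.227]
contact_force: [-1.8, -1.1, 2.2]
grip_width: 0.0408
gripper_force: 63.9
```

```bash
python3 -c "
from h import *
rel();print(arm.observe()['qpos'])"
```

```text
h 0.0119 lat(tool) [-0.0011  0.0013  0.    ] tilt(tool) [-8.e-04  4.e-04 -1.e+00] Faxis 2.17 Ftool [-0.05  2.14 -2.17] Ttool [-0.136 -0.115  0.011]
[-0.42435231  0.26610989  1.71608775  0.08979282  1.29640356  2.27684371]
```

Emit:
send_rows(plan=[0.02, 0, 0, 0.0002, 0, 0, 0.11, 0.02, 0, 0, 0.0002, 0, 0, 0.11, 0.02, 0, 0, 0.0002, 0, 0, 0.11, 0.02, 0, 0, 0.0002, 0, 0, 0.11, 0.02, 0, 0, 0.0001, 0, 0, 0.1, 0.02, 0, 0, 0, 0, 0, 0])

```text
time: 15.47
tool_pos: [0.532, -0.1623, 0.221]
tcp_rot: [-2.054, 2.332, 0.248]
contact_force: [-1.2, 0.4, 1.9]
grip_width: 0.0406
gripper_force: 63.9
```

Run:
```python
from h import *
rel();print(arm.observe()['qpos']);a=[snap(n,n+'6')['pixels'] for n in('scene','wrist')]
o=np.zeros((600,800,3),np.uint8);o[:,:480]=cv2.resize(a[0][120:195,175:235],(480,600),interpolation=2);o[:400,480:]=cv2.resize(a[1][170:350,250:394],(320,400),interpolation=2)
cv2.imwrite('pics/c6.png',o[...,::-1])
```

```text
h 0.0109 lat(tool) [-0.0002  0.0018  0.    ] tilt(tool) [-8.e-04  7.e-04 -1.e+00] Faxis 1.73 Ftool [-0.46  1.39 -1.73] Ttool [-0.151 -0.007  0.014]
[-0.42410252  0.26691963  1.71725915  0.09018001  1.29434825  2.81347754]
```

View pics/c6.png

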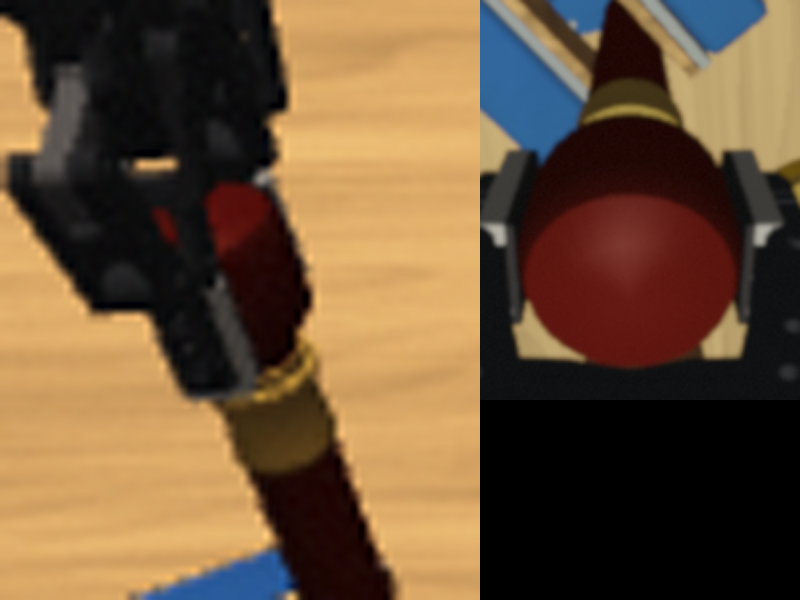

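The scene view shows the collar just above the brass mouth with about 2 mm of gap left and the axes in line. In the wrist view the knob is centred between the pads. Joint 6 is near its end, so I regrip.

Emit:
send_rows(plan=[0.06, 0, 0, -0.0005, 0, 0, 0, 0.06, 0, 0, 0, 0, 0, 0, 0.06, 0, 0, 0, 0, 0, 0, 0.06, 0, 0, 0, 0, 0, -0.12, 0.06, 0, 0, 0, 0, 0, -0.12, 0.06, 0, 0, 0, 0, 0, -0.12, 0.06, 0, 0, 0, 0, 0, -0.12, 0.06, 0, 0, 0, 0, 0, -0.12, 0.06, 0, 0, 0, 0, 0, -0.12, 0.06, 0, 0, 0, 0, 0, -0.12, 0.06, 0, 0, 0, 0, 0, -0.12, 0.06, 0, 0, 0, 0, 0, -0.12])

```text
time: 16.57
tool_pos: [0.5326, -0.1627, 0.2217]
tcp_rot: [-2.893, 0.913, 0.187]
contact_force: [0.7, 0.1, 0.6]
grip_width: 0.0597
gripper_force: 0.0
```

Emit:
send_rows(plan=[0.06, 0, 0, 0, 0, 0, -0.12, 0.06, 0, 0, 0, 0, 0, -0.12, 0.06, 0, 0, 0, 0, 0, -0.12, 0.06, 0, 0, 0, 0, 0, -0.12, 0.06, 0, 0, 0, 0, 0, -0.12, 0.06, 0, 0, 0, 0, 0, -0.12, 0.06, 0, 0, 0, 0, 0, -0.12, 0.06, 0, 0, 0, 0, 0, -0.12, 0.06, 0, 0, 0, 0, 0, -0.12, 0.06, 0, 0, 0, 0, 0, -0.12, 0.06, 0, 0, 0, 0, 0, -0.12, 0.06, 0, 0, 0, 0, 0, -0.12])

```text
time: 17.57
tool_pos: [0.5326, -0.1627, 0.2217]
tcp_rot: [-2.731, -1.201, 0.037]
contact_force: [0.6, 0.2, -0.4]
grip_width: 0.0603
gripper_force: 0.0
```

Emit:
send_rows(plan=[0.06, 0, 0, 0, 0, 0, -0.12, 0.06, 0, 0, 0, 0, 0, -0.12, 0.06, 0, 0, 0, 0, 0, -0.12, 0.06, 0, 0, 0, 0, 0, -0.12, 0.06, 0, 0, 0, 0, 0, -0.12, 0.06, 0, 0, 0, 0, 0, -0.12, 0.06, 0, 0, 0, 0, 0, -0.12, 0.06, 0, 0, 0, 0, 0, 0])

```text
time: 18.23
tool_pos: [0.5326, -0.1627, 0.2217]
tcp_rot: [-2.01, -2.208, -0.062]
contact_force: [-0.1, -0.6, -0.1]
grip_width: 0.0601
gripper_force: 0.0
```

Run:
```python
from h import *
rel();print(arm.observe()['qpos']);d=snap('wrist','w7');d=load('w7')
c=blob(d,(240,215,385,345),red)[:,0];print(c.min(0),c.max(0))
for v in(280,290,300):
    x=c[c[:,1]==v][:,0];print(v,x.min(),x.max(),(x.min()+x.max())/2)
```

```text
h 0.0116 lat(tool) [ 0.0009 -0.0021 -0.    ] tilt(tool) [ 2.e-04  7.e-04 -1.e+00] Faxis 0.01 Ftool [-0.57 -0.11 -0.01] Ttool [-0.034 -0.037 -0.   ]
[-0.42428824  0.26654472  1.71615445  0.09010874  1.29449718 -0.5485239 ]
[277 231] [371 335]
280 279 368 323.5
290 278 371 324.5
300 277 370 323.5
```

The knob leans downhill while loose. I turn the closing line to the lean direction, so that squeezing squares it up again.

Emit:
send_rows(plan=[0.06, 0, 0, 0, 0, 0, 0.12, 0.06, 0, 0, 0, 0, 0, 0.12, 0.06, 0, 0, 0, 0, 0, 0.12, 0.06, 0, 0, 0, 0, 0, 0.12, 0.06, 0, 0, 0, 0, 0, 0.12, 0.06, 0, 0, 0, 0, 0, 0.12, 0.06, 0, 0, 0, 0, 0, 0.12, 0.06, 0, 0, 0, 0, 0, 0.12, 0.06, 0, 0, 0, 0, 0, 0.12, 0.06, 0, 0, 0, 0, 0, 0])

```text
time: 19.12
tool_pos: [0.5326, -0.1626, 0.2217]
tcp_rot: [-2.864, -0.851, 0.067]
contact_force: [-0.3, -0.4, -0.2]
grip_width: 0.0602
gripper_force: 0.0
```

Emit:
send_rows(plan=[0.045, 0, 0, 0, 0, 0, 0, 0.02, 0, 0, 0, 0, 0, 0, 0.02, 0, 0, 0, 0, 0, 0, 0.02, 0, 0, 0, 0, 0, 0, 0.02, 0, 0, 0, 0, 0, 0])

```text
time: 19.53
tool_pos: [0.5327, -0.1628, 0.222]
tcp_rot: [-2.862, -0.857, 0.066]
contact_force: [0.5, -0.1, 1.4]
grip_width: 0.0405
gripper_force: 60.3
```

Run:
```python
from h import *
rel();print(arm.observe()['qpos'][5]);d=snap('wrist','w8');d=load('w8')
for f in('w8','wrist6','wrist5'):
    d=load(f);c=blob(d,(240,215,385,350),red)[:,0];v=290;x=c[c[:,1]==v][:,0];print(f,c.min(0),c.max(0),x.min(),x.max(),(x.min()+x.max())/2)
```

```text
h 0.0119 lat(tool) [-0.0015 -0.0018 -0.    ] tilt(tool) [ 9.e-04  5.e-04 -1.e+00] Faxis 1.43 Ftool [ 0.37  0.11 -1.43] Ttool [-0.174 -0.015 -0.032]
0.5338547034475233
w8 [268 225] [366 333] 268 366 317.0
wrist6 [268 224] [366 334] 268 366 317.0
wrist5 [268 223] [366 333] 268 366 317.0
```

Emit:
send_rows(plan=[0.02, 0, 0, 0.0005, 0, 0, 0.06, 0.02, 0, 0, 0.0003, 0, 0, 0.11, 0.02, 0, 0, 0.0002, 0, 0, 0.11, 0.02, 0, 0, 0.0002, 0, 0, 0.11, 0.02, 0, 0, 0.0002, 0, 0, 0.11, 0.02, 0, 0, 0.0002, 0, 0, 0.11])

```text
time: 20.08
tool_pos: [0.533, -0.1627, 0.2212]
tcp_rot: [-3.006, 0.05, 0.131]
contact_force: [0.5, -0.4, 4.3]
grip_width: 0.0407
gripper_force: 60.4
```

```bash
python3 -c "
from h import *
rel();print(arm.observe()['qpos'][5])"
```

```text
h 0.0112 lat(tool) [-0.0027 -0.0007 -0.    ] tilt(tool) [ 2.2e-03  4.0e-04 -1.0e+00] Faxis 4.35 Ftool [ 0.11 -0.15 -4.35] Ttool [-0.127 -0.019 -0.07 ]
1.1492860840883232
```

Emit:
send_rows(plan=[0.02, 0, 0, 0.0002, 0, 0, 0.11, 0.02, 0, 0, 0.0002, 0, 0, 0.11, 0.02, 0, 0, 0.0002, 0, 0, 0.11, 0.02, 0, 0, 0.0002, 0, 0, 0.11])

```text
time: 20.42
tool_pos: [0.5328, -0.163, 0.2211]
tcp_rot: [-2.944, 0.709, 0.173]
contact_force: [-0.8, -2.2, 6.1]
grip_width: 0.0409
gripper_force: 60.8
```

```bash
python3 -c "
from h import *
rel();print(arm.observe()['qpos'][5])"
```

```text
h 0.0111 lat(tool) [-0.0027  0.0002 -0.    ] tilt(tool) [ 2.2e-03  6.0e-04 -1.0e+00] Faxis 6.22 Ftool [-0.54  1.87 -6.22] Ttool [-0.439 -0.238 -0.147]
1.5889723743682194
```

Run:
```python
from h import *
a=[snap(n,n+'9')['pixels'] for n in('scene','wrist')]
o=np.zeros((600,800,3),np.uint8);o[:,:480]=cv2.resize(a[0][140:190,185:225],(480,600),interpolation=2);o[:400,480:]=cv2.resize(a[1][170:350,250:394],(320,400),interpolation=2)
cv2.imwrite('pics/c9.png',o[...,::-1])
```

```text
(no output)
```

View pics/c9.png

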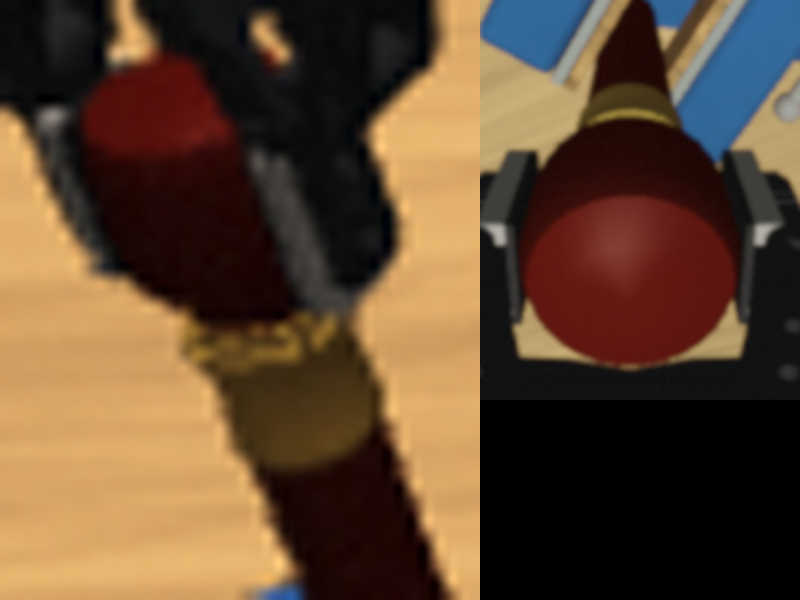

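The scene view shows the collar nearly on the rim, with too few pixels to judge the last millimetre. I go by feel: ease the push, turn a little, and watch the twist.

Emit:
send_rows(plan=[0.02, 0, 0, -0.0006, 0, 0, 0, 0.02, 0, 0, 0, 0, 0, 0, 0.02, 0, 0, 0, 0, 0, 0])

```text
time: 20.77
tool_pos: [0.5327, -0.163, 0.2211]
tcp_rot: [-2.945, 0.702, 0.173]
contact_force: [-0.7, -0.1, 6.2]
grip_width: 0.0406
gripper_force: 60.7
```

```bash
python3 -c "
from h import *
rel();print(arm.observe()['qpos'][5])"
```

```text
h 0.0111 lat(tool) [-0.0026  0.0001 -0.    ] tilt(tool) [ 1.8e-03  3.0e-04 -1.0e+00] Faxis 6.11 Ftool [-1.46 -0.06 -6.11] Ttool [-0.499 -0.102  0.038]
1.5840944578470872
```

Emit:
send_rows(plan=[0.02, 0, 0, 0, 0, 0, 0.1, 0.02, 0, 0, 0, 0, 0, 0.1, 0.02, 0, 0, 0, 0, 0, 0.1, 0.02, 0, 0, 0, 0, 0, 0])

```text
time: 21.1
tool_pos: [0.5324, -0.1631, 0.221]
tcp_rot: [-2.821, 1.144, 0.199]
contact_force: [-1.2, -1.8, 5.8]
grip_width: 0.0407
gripper_force: 60.8
```

```bash
python3 -c "
from h import *
rel();print(arm.observe()['qpos'][5])"
```

```text
h 0.011 lat(tool) [-0.0023  0.0006 -0.    ] tilt(tool) [ 1.4e-03  7.0e-04 -1.0e+00] Faxis 5.91 Ftool [-0.5   1.95 -5.91] Ttool [-0.647 -0.044  0.152]
1.8870851922034149
```

Emit:
send_rows(plan=[0.02, 0, 0, -0.0006, 0, 0, 0, 0.02, 0, 0, -0.0006, 0, 0, 0, 0.02, 0, 0, 0, 0, 0, 0, 0.02, 0, 0, 0, 0, 0, 0])

```text
time: 21.43
tool_pos: [0.5324, -0.1631, 0.2211]
tcp_rot: [-2.822, 1.141, 0.199]
contact_force: [-1.1, -2.7, 2.1]
grip_width: 0.041
gripper_force: 60.6
```

```bash
python3 -c "
from h import *
rel();s=arm.observe();print(s['qpos'][5],s['effort'])"
```

```text
h 0.011 lat(tool) [-0.0022  0.0006 -0.    ] tilt(tool) [ 7.e-04  3.e-04 -1.e+00] Faxis 2.36 Ftool [ 0.74  2.66 -2.36] Ttool [-0.771  0.326  0.183]
1.8843440867190597 [  1.86135001 -37.47807384 -25.26114285   1.3746291    0.66937812
  -0.20321245]
```

Emit:
send_rows(plan=[0.02, 0, 0, 0, 0, 0, 0.1, 0.02, 0, 0, 0, 0, 0, 0.1])

```text
time: 21.6
tool_pos: [0.5322, -0.163, 0.2211]
tcp_rot: [-2.705, 1.425, 0.214]
contact_force: [-1.3, -2.8, 1.7]
grip_width: 0.0407
gripper_force: 60.5
```

```bash
python3 -c "
from h import *
rel();s=arm.observe();print(s['qpos'][5],s['effort'])"
```

```text
h 0.011 lat(tool) [-0.0019  0.0009 -0.    ] tilt(tool) [ 5.e-04  1.e-03 -1.e+00] Faxis 1.94 Ftool [ 1.25  2.63 -1.94] Ttool [-0.663  0.319 -0.829]
2.0861320091583 [  0.86248957 -37.39244699 -25.40816545   1.61757912   0.50441522
  -0.05987179]
```

The turn now meets 0.8 N·m, so the knob is either seated tight or jammed. To tell them apart I let go and see whether it leans.

Emit:
send_rows(plan=[0.06, 0, 0, 0, 0, 0, 0, 0.06, 0, 0, 0, 0, 0, 0, 0.06, 0, 0, 0, 0, 0, 0, 0.06, 0, 0, 0, 0, 0, 0])

```text
time: 21.93
tool_pos: [0.5323, -0.1619, 0.2208]
tcp_rot: [-2.704, 1.42, 0.215]
contact_force: [0.4, -0.7, -0.3]
grip_width: 0.0602
gripper_force: 0.0
```

Run:
```python
from h import *
rel();d=snap('wrist','w10');snap('scene','s10')
for f in('w10','w8','w7'):
    d=load(f);c=blob(d,(240,215,385,350),red)[:,0];v=290;x=c[c[:,1]==v][:,0];print(f,c.min(0),c.max(0),x.min(),x.max(),(x.min()+x.max())/2)
```

```text
h 0.0106 lat(tool) [-0.0011  0.0017 -0.    ] tilt(tool) [-0.0014 -0.001  -1.    ] Faxis -0.21 Ftool [0.82 0.09 0.21] Ttool [-0.007  0.038  0.028]
w10 [270 224] [366 331] 271 366 318.5
w8 [268 225] [366 333] 268 366 317.0
w7 [277 231] [371 335] 278 371 324.5
```

The knob stands straight and no longer leans, unlike when it was loose. I lift off and tilt the wrist camera for one side look at the collar joint.

Emit:
send_rows(plan=[0.085, 0, 0, 0, 0, 0, 0, 0.085, 0, 0, -0.01, 0, 0, 0, 0.085, 0, 0, -0.02, 0, 0, 0, 0.085, 0, 0, -0.03, 0, 0, 0, 0.085, 0, 0, -0.02, 0, 0, 0])

```text
time: 22.45
tool_pos: [0.5402, -0.1737, 0.3031]
tcp_rot: [-2.704, 1.422, 0.21]
contact_force: [-0.1, -0.7, 2.0]
grip_width: 0.0854
gripper_force: 0.0
```

Emit:
send_rows(plan=[0.085, 0, 0, 0, 0, -0.11, 0, 0.085, 0, 0, 0, 0, -0.11, 0, 0.085, 0, 0, 0, 0, -0.11, 0, 0.085, 0, 0, 0, 0, -0.11, 0, 0.085, 0, 0, 0, 0, -0.11, 0, 0.085, 0, 0, 0, 0, -0.11, 0, 0.085, 0, 0, 0, 0, -0.11, 0, 0.085, 0, 0, 0, 0, -0.11, 0, 0.085, 0, 0, 0, 0, -0.11, 0, 0.085, 0, 0, 0, 0, 0, 0])

```text
time: 23.28
tool_pos: [0.5387, -0.1741, 0.294]
tcp_rot: [-2.008, 1.059, 1.316]
contact_force: [-1.3, 1.1, -2.4]
grip_width: 0.085
gripper_force: 0.0
```

Run:
```python
from h import *
st();d=snap('wrist','w11');snap('scene','s11');d=load('w11')
def fwd(p):
    T=np.eye(4);T[:3,:3]=R.from_rotvec(d['tr']).as_matrix();T[:3,3]=d['tp'];c=np.linalg.inv(T@d['hand_eye'])@[*p,1];r=np.hypot(c[0],c[1]);a=np.arctan2(r,c[2]);return d['cx']+d['fx']*a*c[0]/r,d['cy']+d['fy']*a*c[1]/r
m=M+np.array([.002,-.0008,.0015]);u,v=fwd(m);print('mouth px',u,v,[np.round(fwd(m+AX*l),1) for l in(-.05,0,.005,.053)])
x,y=int(min(max(u-50,0),540)),int(min(max(v-62,0),275))
a=cv2.resize(d['pixels'][y:y+125,x:x+100],(480,600),interpolation=2);b=cv2.resize(load('s11')['pixels'][130:190,185:229],(320,436),interpolation=2)
o=np.zeros((600,800,3),np.uint8);o[:,:480]=a;o[:436,480:]=b;cv2.imwrite('pics/c11.png',o[...,::-1]);print(x,y)
```

```text
t 23.28 p [ 0.5387 -0.1741  0.294 ] R [[0.2257, -0.8253, -0.5177], [-0.3292, -0.5647, 0.7568], [-0.9169, -0.0004, -0.3991]] q6 2.037 F [-1.31  1.06 -2.37] T [-0.372 -0.275 -0.007] g 0.085 0.0
mouth px 312.76917958143923 112.49136127892803 [array([313.1,  52.6]), array([312.8, 112.5]), array([312.7, 119.5]), array([312.5, 196.9])]
262 50
```

View pics/c11.png

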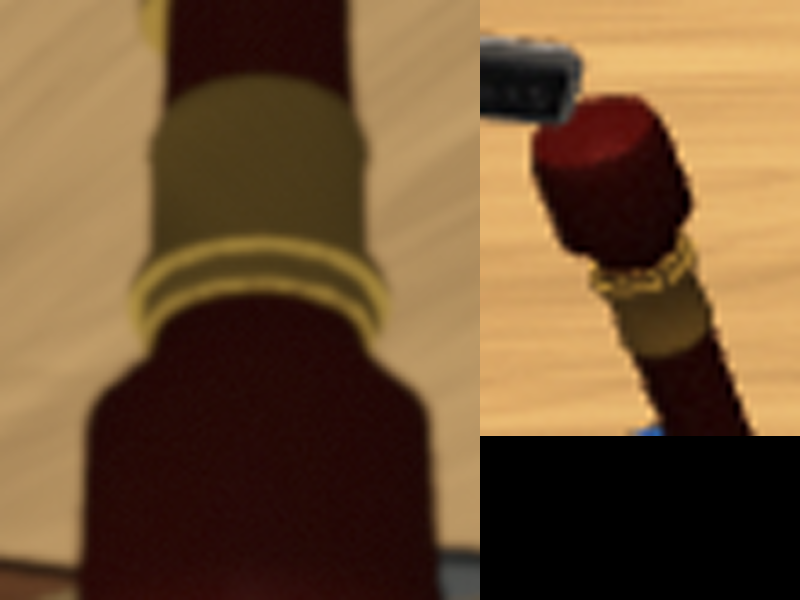

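The side look shows the rim ring directly against the collar. The rim edge to the collar's top edge measures 41 px in the crop, and a fully seated collar would give 40, with about 7 px for each mm of gap. So it is seated, square and tight. I retreat and hand in.

Emit:
send_rows(plan=[0.085, 0, 0, -0.02, 0, 0, 0, 0.085, 0, 0, -0.03, 0, 0, 0, 0.085, 0, 0, -0.03, 0, 0, 0, 0.085, 0, 0, 0, 0, 0, 0, 0.085, 0, 0, 0, 0, 0, 0])

```text
time: 23.8
tool_pos: [0.5814, -0.2342, 0.336]
tcp_rot: [-2.025, 1.059, 1.295]
contact_force: [-0.2, 0.2, 0.1]
grip_width: 0.085
gripper_force: 0.0
```

```bash
python3 -c "
from h import *
st();print(arm.job_done())"
```

```text
t 23.8 p [ 0.5814 -0.2342  0.336 ] R [[0.2414, -0.8241, -0.5123], [-0.3389, -0.5663, 0.7513], [-0.9093, -0.0078, -0.416]] q6 2.096 F [-0.16  0.18  0.06] T [-0.431 -0.239  0.015] g 0.085 0.0
the job is handed in; nothing more can be done
None
```

The dark red knob is screwed onto the stick with its collar down on the brass mouth (any gap under about 0.3 mm by camera) and hand-tight at about 0.8 N·m. It is released, the arm is clear, and the job was handed in at 23.8 s with no verdict shown.

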